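Check a gel tank's sprung contact with a tester pen

TASK

Check the sprung brass contact of the gel tank with the tester pen: lift the pen out of its stand, pass its steel tip down through the guide eye on the tank, and hold the pen upright on the contact button below the eye, gently pressing the button about half-way down. Finish while still gripping the pen by its handle and holding it there, and leave everything else on the bench where it stands.

Things in the scene. Friction and masses are not known exactly. Their poses are not given: they have to be found in the camera images.
- pen: tester pen upright in its stand, tip down: steel shaft 6 mm thick, 65 mm long, nearly flat tip, then a plain grey cylindrical handle 20 mm thick, 93 mm long (lower 12 mm black); 160 mm overall, about 60 g. Origin at the tip's centre, z up its axis. Handle's lower end rests on the stand's top: tip 5 mm, handle 70 to 163 mm above the bench. Grip mid-handle, e.g. 125 mm above the tip
- pen_stand: fixed white block 60 x 60 x 70 mm with a 9 mm hole down its middle, holding the pen; origin at the centre of its underside
- driver_stand: fixed block just like the pen's stand, holding the screwdriver; the two stands may change places. Origin at the centre of its underside
- driver: bystander: short screwdriver upright in the other stand, thick black handle 30 mm in diameter, reaching 125 mm above the bench; origin at its tip, 10 mm above the bench
- tank: fixed clear gel tank, 110 mm (x) x 180 mm (y) x 64 mm high, with a grey deck at each end, 58 mm above the bench. The +y end has the guide eye over the sprung contact; the -y end has a plain brass pin reaching 92 mm above the bench, which is not to be used. Origin at the centre of its underside
- eye (a point): centre of the upper face of the guide eye: a level black plate 30 x 36 mm, 6 mm thick, upper face 103 mm above the bench, on an upright at the tank's outer end, with an 11 mm hole chamfered by 3 mm. Highest part of the tank. z up, axes as the tank's
- contact_top (a point): centre of the top of the sprung contact, a brass button 16 mm in diameter marked with a small dark ring, straight below the eye: 70 mm above the bench when up (33 mm below the eye's upper face), travel 10 mm straight down. The point moves with the button
- contact (a joint): how far the contact button is pressed down, in m: 0 up, 0.010 fully down at its stop. A spring pushes back with about 0.6 N per mm (3 N half-way, 6 N at the stop)
- beaker: bystander: small open glass beaker 66 mm across, 75 mm tall; origin at the centre of its underside
- bottle: bystander: amber bottle 48 mm across, 100 mm tall; origin at the centre of its underside
- dishes: bystander: two stacked clear dishes 90 mm across, 30 mm tall together; origin at the centre of the underside
- flat_dish: bystander: clear dish 60 mm across, 15 mm tall; origin at the centre of its underside
Not all that is in view belongs to the job. There is more than one size of the pen; the job needs the smallest.

How it is judged:
On the way, in this order (a step that is already met when the one before it is completed fails the run):
1. the pen, gripped, is lifted clear of its stand (height (world z) of pen above 0.08 m and contact force between the fingers and pen above 2 N), for 0.1 s.
2. the pen's tip has passed down through the guide eye (z of pen in the frame of eye below -0.009 m and horizontal distance between pen and eye below 0.005 m and contact force between the fingers and pen above 2 N), for 0.1 s.
At the end, for the whole second after the job is handed in: the pen, still gripped by its handle, passes through the guide eye and stands still and upright (within 0.10 rad) on the sprung contact, its tip within 5 mm of the button's centre, the button held 2 to 8 mm down (of 10) with a force of 0.5 to 8 N (horizontal distance between pen and contact_top below 0.005 m and distance between pen and contact_top below 0.006 m and horizontal distance between pen and eye below 0.006 m and angle between pen's own z axis and vertical below 0.1 rad and value of joint contact between 0.002 and 0.008 m and contact force between pen and contact between 0.5 and 8 N and contact force between the fingers and pen above 2 N and z of the grasp point in the frame of pen between 0.06 and 0.165 m and linear speed of pen below 0.02 m/s); the arm keeps its last pose, push and grip.
It fails at once if the contact is pressed hard (over 20 N) (contact force between pen and contact above 20 N).
It fails at once if the pen is pushed hard against the tank (over 25 N) (contact force between pen and tank above 25 N).
It fails at once if a bystander is moved by more than 15 mm (distance of any of driver, beaker, bottle, dishes, flat_dish from where it was at the start of the episode above 0.015 m).
It also fails if it takes over 48 s, if anything falls off the work surface, if the arm or the gripper's body presses on something with over 40 N, if the wrist force passes 120 N, or if a joint passes its speed limit or range.

ROBOT

A 6-joint arm with a two-finger parallel gripper is mounted at the origin on the work surface. World frame = base frame: x ahead of the robot, y to its left, z up, the work surface at z = 0. Lengths are in m, angles in rad, forces in N, time in s.
With the tool pointing down it reaches from about 0.35 to 0.925 m from the base axis. Payload 6.4 kg.
Tool frame: the origin (TCP) lies on the centre line of the jaws, within the pads' length; the fingertips stand 11 mm ahead of it and the grasp point (between the pads) lies 8 mm behind it; z points along the fingers, y is the line along which they close (so a half turn about z gives the same grasp; the last joint's range is limited). The gripper opens to 85 mm and grips with 20 to 120 N. Pads are 22 mm wide; open, the fingers measure 114 mm over their backs; the gripper's body (76 mm by 85 mm) begins 54 mm behind the grasp point. The pads swing forward as they close: fully open they stand 13 mm farther back than shut.
Start: joints at [-1.455, 0.245, 1.558, -0, 1.339, -0.174], TCP at [0.186, -0.623, 0.242] pointing down, gripper open.
Joint ranges: [-3.13, 3.13], [-1.02, 2.26], [0.13, 2.54], [-0.95, 4.09], [0.21, 2.88], [-2.74, 2.74]. Speed limits (rad/s): [2.57, 2.57, 3.14, 3.14, 3.14, 3.14].

INTERFACE

Orientations are given as a unit quaternion [x, y, z, w].
In Python, from cell import * gives the robot as it stands.
- The arm moves only by the tool jog_arm, never from a script. Its argument "steps" is a list that holds one entry, the list of rows, each a list of 7 numbers: the opening, from -1 (shut) to 1 (fully open), so that 0 is half open, then the shift along the tool's x, y, z in cm, then the turn, a rotation vector about the tool's x, y, z in rad. In form: [[[hand, x, y, z, rx, ry, rz], ...]]. A call has 1 to 5 rows; each row shifts and turns the commanded pose from where the row before left it, along the tool's axes as they then stand; what a row does not reach is not made up. A row lasts 1/10 s, in which the tool goes at most 50 mm and 8.59 degrees, less where a joint would pass 70% of its speed; a pose out of reach is approached as far as the arm can. A call with a gripper value outside its range is refused whole. The fingers move at their own pace and stop on an object; the grip force is fixed at half the most. Time passes only in rows, so rows that do not move let the fingers close. It gives the time, the measured TCP pose, the force, the opening and the grip force at its end, in the units of the state.
- sense(): the state, without advancing time (a new reading comes with each control period).
- read_camera(name): name is "scene" or "side" or "wrist"; returns the picture (480x640x3 uint8, blue, green, red); there is no depth.
- camera_params(name): a dict with "mtx" (3x3 intrinsics, pixels), "eye" and "rotation" of the camera in the world; the wrist camera has in their place "T_tool_cam" (4x4, takes a point from camera to tool coordinates, whose origin is the TCP and whose axes are the flange's). Camera axes: x right, y down, z forward; pixel columns grow to the right and rows downward; lengths in m; the calibration is good to about 2 mm. A picture is of the moment at which its call begins: read the wrist's pose just before it. camera_params takes no time and is no camera call.
- finish_job(): hands the job in; it is judged then, once.
The state is a dict: "time": time; "joint_pos": joint angles; "joint_vel": joint speeds; "effort": joint torques, N m; "eef_pos": TCP position; "ee_rot": TCP orientation; "ft_force": force on the tool from outside, world axes, zero at the start; "moment": the same for the moment, N m; "gripper_width": opening from 0.0 (shut) to 1.0 (fully open); "gripper_force": force on a finger pad.
Only numpy, scipy, OpenCV 4.12 (cv2) and the standard library are available. Lean on these libraries where they do the work, as an engineer would, in place of code of your own. Each camera call takes 0.05 s, during which the arm holds its last target. There are 200 camera calls.

## Working session

There is one attempt and no reset: what is moved stays moved. The work goes in short steps, Python scripts to look and compute and a tool call to move; the robot and the scene stay as the last step left them, time stands still between calls to the robot, and variables do not carry over. Pictures are saved under pics/ and viewed, at most 10 in all, crops included, and the job is handed in when it is done.

Besides the shell and the picture viewer there is one more tool, called after "Request:" as name([rows], argument=value, ...), one row to a line, values as JSON. jog_arm: Moves the arm, as the interface text tells. Its arguments: {"type":"object","properties":{"steps":{"type":"array","items":{"type":"array","items":{"type":"array","items":{"type":"number"}}}}},"required":["steps"]}

```bash
ls; mkdir -p pics
python3 - <<'E'
from cell import *
import cv2
s=sense();print(s)
for n in("scene","side","wrist"):
    cv2.imwrite(f"pics/{n}0.png",read_camera(n));print(n,camera_params(n))
E
```

```text
pics
{'time': 0.0, 'joint_pos': array([-1.45512485e+00,  2.45834513e-01,  1.55904035e+00,  1.12564537e-05,
        1.33872952e+00, -1.74080801e-01]), 'joint_vel': array([ 7.90808709e-04, -1.40999774e-03,  1.40235764e-03, -1.63027182e-03,
       -7.52581069e-05,  1.69406292e-03]), 'effort': array([-2.18396883e-03, -4.29517472e+01, -3.26129544e+01, -2.88951787e-04,
        5.29508747e-03, -1.83905524e-05]), 'eef_pos': array([ 0.18566982, -0.62233874,  0.24115309]), 'ee_rot': array([ 9.89523483e-01,  1.44368506e-01,  3.48454895e-05, -1.00527631e-03]), 'ft_force': array([ 0.16449249, -0.47655928, -0.92506018]), 'moment': array([ 0.0121374 ,  0.04971476, -0.03779336]), 'gripper_force': 0.0, 'gripper_width': 0.9972808490883579}
scene {'mtx': array([[578.36675615,   0.        , 314.74854351],
       [  0.        , 578.36675615, 233.12955789],
       [  0.        ,   0.        ,   1.        ]]), 'eye': array([ 1.17590112, -0.64326107,  1.03657039]), 'rotation': array([ 0.85943101,  0.3508642 , -0.13755103, -0.34547413])}
side {'mtx': array([[508.30051703,   0.        , 315.89067164],
       [  0.        , 508.30051703, 245.77811518],
       [  0.        ,   0.        ,   1.        ]]), 'eye': array([ 0.48474576, -0.70990708,  0.91425219]), 'rotation': array([ 0.93553704, -0.04335908,  0.00845647, -0.3504553 ])}
wrist {'mtx': array([[343.12713184,   0.        , 327.17229897],
       [  0.        , 343.12713184, 242.82697522],
       [  0.        ,   0.        ,   1.        ]]), 'T_tool_cam': array([[-1.46623893e-03, -9.49243120e-01, -3.14539900e-01,
         8.05558506e-02],
       [ 9.99998694e-01, -1.17788655e-03, -1.10681129e-03,
        -1.47949348e-03],
       [ 6.80140681e-04, -3.14541112e-01,  9.49243608e-01,
        -1.31994708e-01],
       [ 0.00000000e+00,  0.00000000e+00,  0.00000000e+00,
         1.00000000e+00]])}
```

View pics/scene0.png

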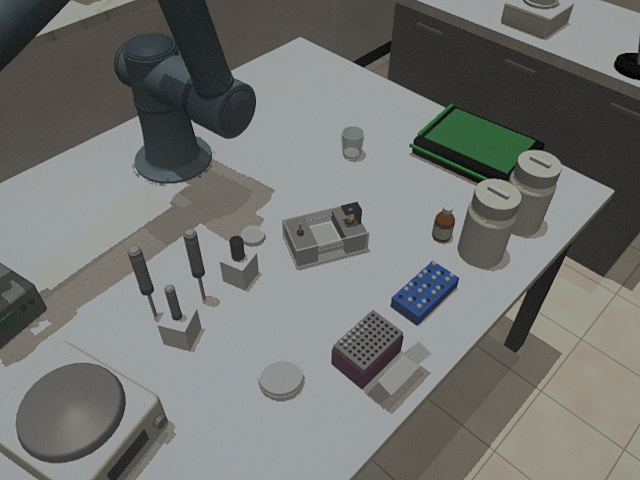

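View pics/side0.png

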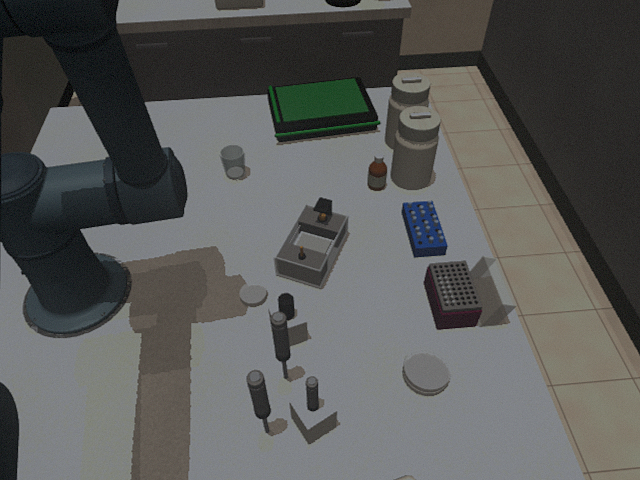

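Candidates for the pen, by scene pixel:
- Large pen at (140,270).
- Large pen at (194,252).
- Small grey pen in a white stand at (172,302).
- Black screwdriver at (238,248), in the other stand.

By the description I choose (172,302), which is (312,395) in the side view. One close crop of the pen and tank in both views will check it.

Run:
```python
import cv2,numpy as np
a=cv2.imread("pics/scene0.png");b=cv2.imread("pics/side0.png")
def c(i,x,y,w,h):return cv2.resize(i[y:y+h,x:x+w],(400,300),interpolation=cv2.INTER_CUBIC)
cv2.imwrite("pics/crop.png",np.vstack([np.hstack([c(a,130,270,100,75),c(a,280,190,100,75)]),np.hstack([c(b,270,365,100,75),c(b,265,190,100,75)])]))
```

```text
(no output)
```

View pics/crop.png

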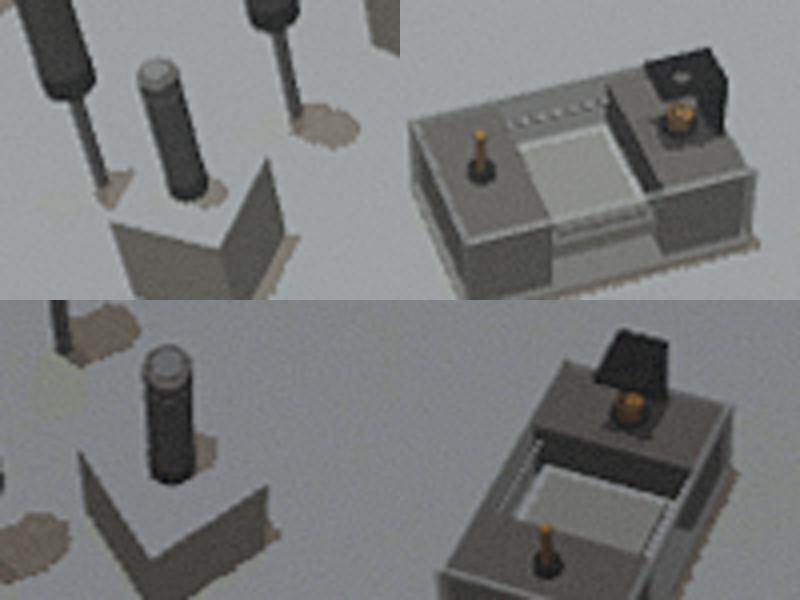

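The chosen pen is the small one, with its top at scene (169.8,288.5) and side (312,381.8). The eye hole is at scene (350.8,209.3) and the button at scene (350,217.5), side (322.5,215). The decoy pin top is at scene (300,223.3), side (301.3,246.5). I'll intersect these rays with the known heights.

```bash
cat > h.py <<'E'
from cell import *
import cv2,numpy as np
from scipy.spatial.transform import Rotation as R
def cam(n,s=None):
    p=camera_params(n)
    if n!="wrist": return p["mtx"],R.from_quat(p["rotation"]).as_matrix(),np.array(p["eye"])
    T=p["T_tool_cam"];Q=R.from_quat(s["ee_rot"]).as_matrix()
    return p["mtx"],Q@T[:3,:3],s["eef_pos"]+Q@T[:3,3]
def hit(c,px,z):
    K,Q,e=c;d=Q@np.linalg.solve(K,[*px,1]);return (e+d*(z-e[2])/d[2])[:2].round(4)
def proj(c,P):
    K,Q,e=c;v=K@(Q.T@(np.array(P)-e));return (v[:2]/v[2]).round(1)
def tool(s,P): return (R.from_quat(s["ee_rot"]).inv().apply(np.array(P)-s["eef_pos"])*100).round(2)
E
python3 - <<'E'
from h import *
a,b=cam("scene"),cam("side")
for n,p,q,z in[("pentop",(169.8,288.5),(312,381.8),.163),("penbot",(176.8,317.5),(313,408),.07),("eye",(350.8,209.3),None,.103),("btn",(350,217.5),(322.5,215),.07),("pin",(300,223.3),(301.3,246.5),.092)]:
    print(n,hit(a,p,z),q and hit(b,q,z))
s=sense();print(R.from_quat(s["ee_rot"]).as_matrix().round(3))
# other pens
for p,q in [((136,250),(256,375)),((190,234),(279,316)),((237,241),(286,297))]:
    for z in(.125,.2,.25):print(z,hit(a,p,z),hit(b,q,z))
print(hit(a,(155,314),0),hit(a,(203,300),0),hit(b,(266,432),0),hit(b,(284,377),0))
E
```

```text
pentop [ 0.5027 -0.3418] [ 0.4997 -0.3424]
penbot [ 0.5021 -0.344 ] [ 0.4992 -0.3455]
eye [0.5642 0.1121] None
btn [0.5599 0.1166] [0.56   0.1162]
pin [0.5048 0.0046] [0.5038 0.0052]
[[ 0.958  0.286 -0.   ]
 [ 0.286 -0.958  0.001]
 [ 0.    -0.001 -1.   ]]
0.125 [ 0.3379 -0.3174] [ 0.4073 -0.3026]
0.2 [ 0.4068 -0.3442] [ 0.4146 -0.3413]
0.25 [ 0.4528 -0.362 ] [ 0.4195 -0.3671]
0.125 [ 0.3815 -0.2088] [ 0.4506 -0.1884]
0.2 [ 0.4468 -0.2445] [ 0.4539 -0.2379]
0.25 [ 0.4904 -0.2683] [ 0.456 -0.271]
0.125 [ 0.4699 -0.1507] [ 0.4655 -0.147 ]
0.2 [ 0.528  -0.1912] [ 0.4674 -0.2005]
0.25 [ 0.5667 -0.2182] [ 0.4686 -0.2362]
[ 0.4119 -0.35  ] [ 0.4563 -0.253 ] [ 0.4119 -0.3523] [ 0.4494 -0.2475]
```

Request:
jog_arm([
  [[0.2,4.2,-2.0,-0.5,0,0,0],[0.2,4.2,-2.0,-0.5,0,0,0],[0.2,4.2,-2.0,-0.5,0,0,0],[0.2,4.2,-2.0,-0.5,0,0,0],[0.2,4.2,-2.0,0,0,0,0]],
])

```text
time: 0.65
eef_pos: [0.3596, -0.4659, 0.263]
ee_rot: [0.99, 0.144, 0.0, 0.001]
ft_force: [0.5, -0.5, -0.2]
gripper_width: 0.6
gripper_force: 0.0
```

Request:
jog_arm([
  [[0.2,4.2,-2.0,0,0,0,0],[0.2,4.2,-2.0,0,0,0,0],[0.2,4.2,-2.0,0,0,0,0],[0.2,4.2,-1.5,0,0,0,0],[0.2,0,0,0,0,0,0]],
])

```text
time: 1.15
eef_pos: [0.501, -0.3436, 0.2619]
ee_rot: [0.989, 0.147, 0.0, -0.001]
ft_force: [0.2, 0.8, 0.2]
gripper_width: 0.599
gripper_force: 0.0
```

Run:
```python
from h import *
s=sense();print(s["time"],s["eef_pos"],s["ee_rot"],tool(s,[.501,-.343,.125]))
im=read_camera("wrist");cv2.imwrite("pics/w1.png",im)
c=cam("wrist",s);print([proj(c,[.501,-.343,z]) for z in(.163,.07)])
```

```text
1.15 [ 0.50100966 -0.3435768   0.26194376] [ 9.89081758e-01  1.47366341e-01  3.64773369e-04 -5.51137569e-04] [ 0.   -0.04 13.69]
[array([329. , 248.1]), array([328.7, 216.6])]
```

View pics/w1.png

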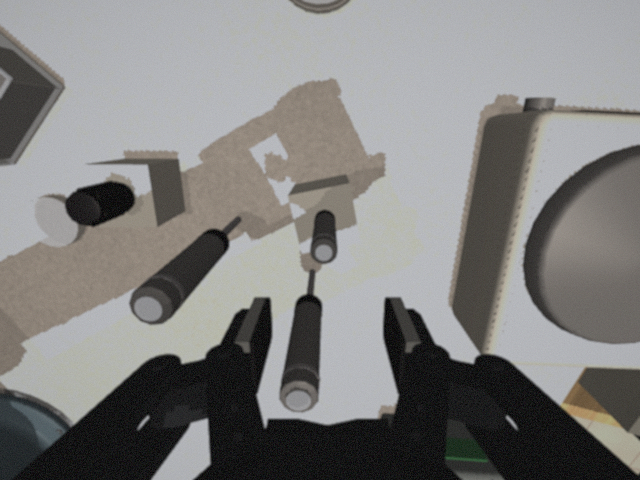

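The small pen's top is at (323,252), 6 px left of the prediction, so I shift y by about -3 mm and descend.

Request:
jog_arm([
  [[0.2,-0.1,-0.3,2.5,0,0,0],[0.2,0,0,3.5,0,0,0],[0.2,0,0,3.5,0,0,0],[0.2,0,0,3.0,0,0,0],[0.2,0,0,1.5,0,0,0]],
])

```text
time: 1.7
eef_pos: [0.4939, -0.344, 0.1188]
ee_rot: [0.99, 0.144, -0.002, -0.002]
ft_force: [0.3, 0.8, 0.9]
gripper_width: 0.599
gripper_force: 0.0
```

Run:
```python
from h import *
s=sense();print(s["eef_pos"],s["ft_force"])
im=read_camera("wrist");cv2.imwrite("pics/w2.png",im)
```

```text
[ 0.49393309 -0.34403299  0.1188111 ] [0.33333442 0.83790573 0.87729499]
```

View pics/w2.png

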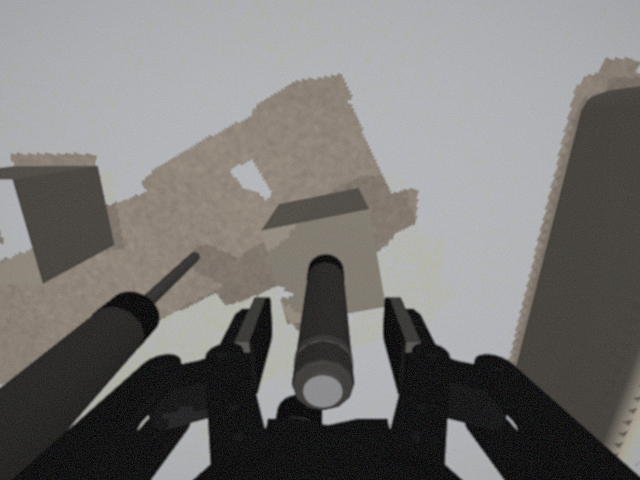

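The pen is between the pads, with its top at (322,392) and handle bottom at (325,268). I'll compute the offset.

Run:
```python
from h import *
s=sense();c=cam("wrist",s);print(s["eef_pos"])
for px,z in[((322,392),.163),((325,264),.07)]:
    p=hit(c,px,z);print(p,tool(s,[*p,.122]))
```

```text
[ 0.49353239 -0.34349226  0.11754   ]
[ 0.4958 -0.3397] [ 0.32 -0.3  -0.45]
[ 0.5006 -0.338 ] [ 0.83 -0.33 -0.45]
```

Request:
jog_arm([
  [[0.2,0.5,-0.3,-0.3,0,0,0],[0.2,0,0,0,0,0,0],[-1,0,0,0,0,0,0],[-1,0,0,0,0,0,0],[-1,0,0,0,0,0,0]],
])

```text
time: 2.25
eef_pos: [0.5008, -0.3408, 0.1269]
ee_rot: [0.99, 0.144, 0.001, 0.001]
ft_force: [0.2, 0.2, 5.9]
gripper_width: 0.217
gripper_force: 58.4
```

Request:
jog_arm([
  [[-1,0,0,0,0,0,0],[-1,0,0,0,0,0,0]],
])

```text
time: 2.45
eef_pos: [0.5008, -0.3408, 0.1269]
ee_rot: [0.99, 0.144, 0.001, 0.001]
ft_force: [-0.8, 1.1, 6.5]
gripper_width: 0.217
gripper_force: 58.4
```

Request:
jog_arm([
  [[-1,0,0,-2,0,0,0],[-1,0,0,-3,0,0,0],[-1,0,0,-4,0,0,0],[-1,0,0,-4,0,0,0],[-1,0,0,-2,0,0,0]],
])

```text
time: 2.95
eef_pos: [0.501, -0.3412, 0.2797]
ee_rot: [0.99, 0.144, 0.002, 0.002]
ft_force: [0.3, -0.2, 0.2]
gripper_width: 0.218
gripper_force: 59.2
```

Request:
jog_arm([
  [[-1,0,0,0,0,0,0],[-1,0,0,0,0,0,0]],
])

```text
time: 3.15
eef_pos: [0.4998, -0.34, 0.2743]
ee_rot: [0.99, 0.144, -0.0, -0.0]
ft_force: [-0.6, -0.2, -1.8]
gripper_width: 0.218
gripper_force: 59.2
```

Run:
```python
from h import *
s=sense();print(s["eef_pos"],s["ft_force"],s["gripper_width"],tool(s,[.561,.1155,.26]))
# yaw option so that tool axes = tank
```

```text
[ 0.4997828  -0.33998945  0.27428299] [-0.62580049 -0.16322849 -1.77172084] 0.21791951883083024 [ 18.88 -41.9    1.46]
```

Request:
jog_arm([
  [[-1,1.0,-2.2,0,0,0,0],[-1,1.9,-4.2,0,0,0,0],[-1,1.9,-4.2,0,0,0,0],[-1,1.9,-4.2,0,0,0,0],[-1,1.9,-4.2,0,0,0,0]],
])

```text
time: 3.65
eef_pos: [0.527, -0.1314, 0.2722]
ee_rot: [0.99, 0.144, -0.002, -0.001]
ft_force: [1.1, 0.2, -0.2]
gripper_width: 0.22
gripper_force: 59.2
```

Request:
jog_arm([
  [[-1,1.9,-4.2,0,0,0,0],[-1,1.9,-4.2,0,0,0,0],[-1,1.9,-4.2,0,0,0,0],[-1,1.9,-4.2,0,0,0,0],[-1,1.5,-3.5,0,0,0,0]],
])

```text
time: 4.15
eef_pos: [0.556, 0.0893, 0.2722]
ee_rot: [0.989, 0.145, -0.002, -0.001]
ft_force: [-0.2, -0.2, -1.0]
gripper_width: 0.22
gripper_force: 59.2
```

Request:
jog_arm([
  [[-1,0,0,0,0,0,0],[-1,0,0,0,0,0,0]],
])

```text
time: 4.35
eef_pos: [0.5563, 0.0876, 0.2726]
ee_rot: [0.989, 0.145, -0.002, -0.0]
ft_force: [-0.5, 0.1, -0.7]
gripper_width: 0.216
gripper_force: 59.2
```

Run:
```python
from h import *
s=sense();print(s["eef_pos"],s["ft_force"],tool(s,[.561,.1155,.225]))
```

```text
[0.55629499 0.08756    0.27262055] [-0.4871478   0.12893967 -0.6506396 ] [ 1.27 -2.54  4.76]
```

Request:
jog_arm([
  [[-1,1.2,-2.5,0,0,0,0],[-1,0,0,1.5,0,0,0],[-1,0,0,1.5,0,0,0],[-1,0,0,0,0,0,0],[-1,0,0,0,0,0,0]],
])

```text
time: 4.85
eef_pos: [0.5612, 0.1132, 0.2439]
ee_rot: [0.99, 0.144, -0.001, -0.0]
ft_force: [-0.1, 0.1, -0.5]
gripper_width: 0.219
gripper_force: 59.2
```

Run:
```python
from h import *
s=sense();print(s["time"],s["eef_pos"],s["ft_force"],tool(s,[.561,.1155,.225]))
a=read_camera("scene");b=read_camera("side");w=read_camera("wrist")
cv2.imwrite("pics/a3.png",a);cv2.imwrite("pics/b3.png",b);cv2.imwrite("pics/c3.png",w)
t=s["eef_pos"]-[0,0,.1219];C=[cam("scene"),cam("side"),cam("wrist",s)]
print(t,[proj(c,t) for c in C],[proj(c,[.561,.1155,.103]) for c in C])
def c(i,x,y,w,h):return cv2.resize(i[y:y+h,x:x+w],(400,300),interpolation=cv2.INTER_CUBIC)
cv2.imwrite("pics/crop3.png",np.vstack([np.hstack([c(a,315,160,80,60),c(b,285,155,80,60)]),np.hstack([c(w,220,130,200,150),c(w,0,0,640,480)])]))
```

```text
4.85 [0.5611699  0.11321028 0.2439403 ] [-0.07090925  0.07562733 -0.49749694] [ 0.05 -0.22  1.89]
[0.5611699  0.11321028 0.1220403 ] [array([350.6, 202.5]), array([323. , 199.6]), array([329.5, 238.1])] [array([350.8, 207.9]), array([322.9, 205. ]), array([326.7, 230.5])]
```

View pics/crop3.png

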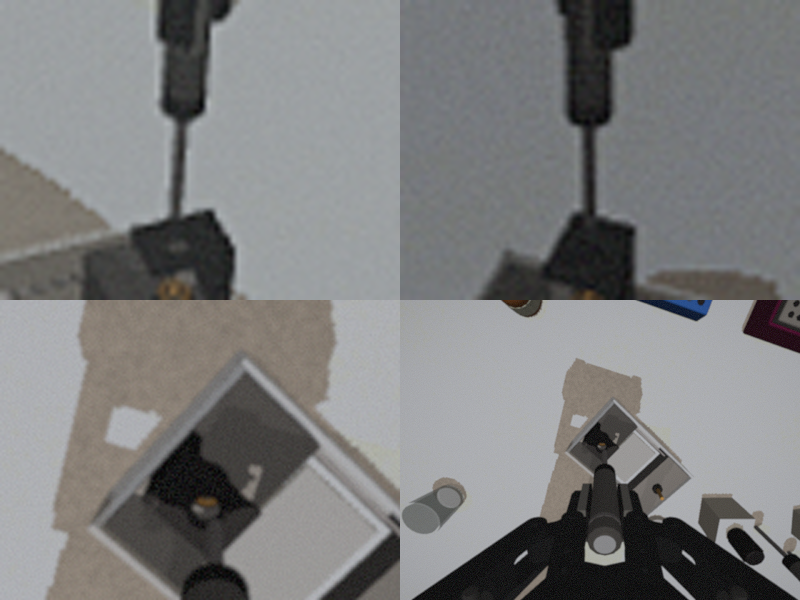

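The pen hangs over the eye: the tip is at scene about (350,203.4) and the hole at about (351,208.6). The wrist view needs more enlargement.

Run:
```python
from h import *
a,b,w=[cv2.imread(f"pics/{n}3.png") for n in "abc"]
def c(i,x,y,w,h,g=2.0):return cv2.resize(np.clip(i[y:y+h,x:x+w]*g,0,255).astype(np.uint8),(400,600),interpolation=cv2.INTER_CUBIC)
cv2.imwrite("pics/crop4.png",np.hstack([c(w,300,195,60,90),c(a,330,175,40,60)]))
s=sense();t=s["eef_pos"]-[0,0,.1219];
for C in(cam("scene"),cam("side")):print(proj(C,t),proj(C,t+[0,0,.065]))
```

```text
[351.1 201.9] [352.6 180.6]
[323.4 198.8] [323.3 176.8]
```

View pics/crop4.png

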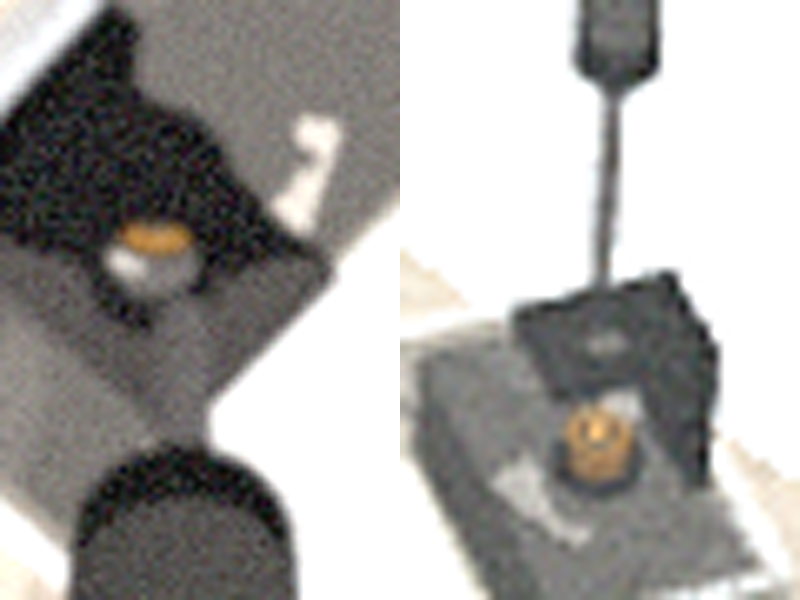

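Run:
```python
from h import *
s=sense();S,W=cam("scene"),cam("wrist",s)
ht=hit(S,(349.9,203.5),.122);he=hit(S,(350.5,209.3),.103);print("scene tip,eye,diff",ht,he,he-ht, "tip if z .117",hit(S,(349.9,203.5),.117))
print("wrist eye",hit(W,(322.8,234.5),.101), "tcp",s["eef_pos"],"handle bottom pred",proj(W,s["eef_pos"]-[0,0,.057]))
w=cv2.imread("pics/c3.png")[215:275,295:355];w=cv2.GaussianBlur(w,(0,0),.6)
w=(np.clip(w/120.,0,1)**.5*255).astype(np.uint8)
cv2.imwrite("pics/crop5.png",cv2.resize(w,(600,600),interpolation=cv2.INTER_CUBIC))
```

```text
scene tip,eye,diff [0.5623 0.1096] [0.5637 0.1116] [0.0014 0.002 ] tip if z .117 [0.559  0.1137]
wrist eye [0.5571 0.1179] tcp [0.56213939 0.11372301 0.24592563] handle bottom pred [330.  271.4]
```

View pics/crop5.png

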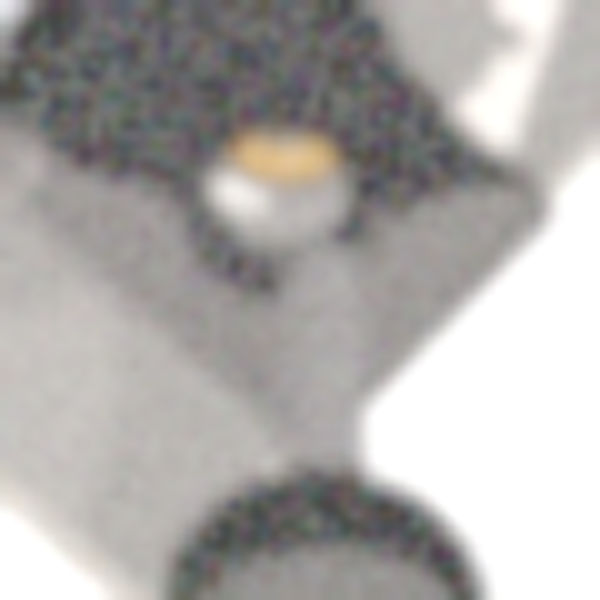

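Run:
```python
from h import *
s=sense();W=cam("wrist",s);t=hit(W,(326.5,236.2),.122);e=hit(W,(324.1,234.4),.103)
print(t,e,e-t,R.from_quat(s["ee_rot"]).inv().apply([*(e-t),0])*100, "other z",hit(W,(326.5,236.2),.118), s["eef_pos"])
```

```text
[0.5628 0.1163] [0.5581 0.117 ] [-0.0047  0.0007] [-0.43056626 -0.20102845 -0.00050675] other z [0.5616 0.1159] [0.56213939 0.11372301 0.24592563]
```

Request:
jog_arm([
  [[-1,-0.1,-0.2,0.5,0,0,0],[-1,0,0,0.7,0,0,0],[-1,0,0,0,0,0,0],[-1,0,0,0,0,0,0]],
])

```text
time: 5.4
eef_pos: [0.56, 0.116, 0.2329]
ee_rot: [0.99, 0.144, -0.0, -0.0]
ft_force: [0.1, -0.4, -0.0]
gripper_width: 0.216
gripper_force: 59.2
```

Run:
```python
from h import *
s=sense();print(s["time"],s["eef_pos"],s["ft_force"])
a=read_camera("scene");w=read_camera("wrist")
f=lambda i,x,y,w,h:cv2.resize((np.clip(cv2.GaussianBlur(i[y:y+h,x:x+w],(0,0),.5)/130.,0,1)**.6*255).astype(np.uint8),(400,400),interpolation=cv2.INTER_CUBIC)
cv2.imwrite("pics/crop6.png",np.hstack([f(w,305,215,40,40),f(a,330,185,40,40)]))
print([proj(c,s["eef_pos"]-[0,0,.1219]) for c in(cam("scene"),cam("wrist",s))])
```

```text
5.4 [0.5600155  0.11597771 0.23286173] [ 0.11794128 -0.35386472 -0.02243277]
[array([350.8, 205.1]), array([329.5, 238.3])]
```

View pics/crop6.png

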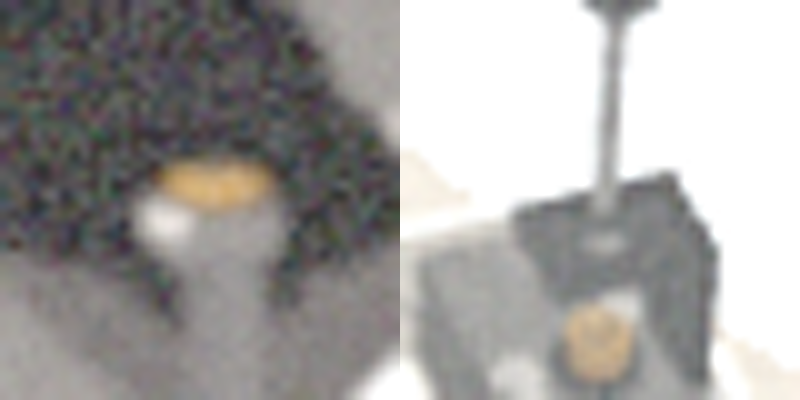

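Wrist crop: the shaft end at about (327.5,238) sits over the hole at about (326,237.5). Scene: the tip at (350.3,205.7) is just above the hole at (350.5,209.1). They agree within about 1.5 mm, inside the chamfer's capture, so I lower gently.

Request:
jog_arm([
  [[-1,0,-0.05,0.4,0,0,0],[-1,0,0,0.4,0,0,0],[-1,0,0,0,0,0,0]],
])

```text
time: 5.8
eef_pos: [0.5596, 0.1164, 0.2243]
ee_rot: [0.99, 0.144, -0.001, -0.0]
ft_force: [-0.1, 0.1, -1.3]
gripper_width: 0.219
gripper_force: 59.2
```

Request:
jog_arm([
  [[-1,0,0,0.3,0,0,0],[-1,0,0,0.2,0,0,0],[-1,0,0,0,0,0,0]],
])

```text
time: 6.1
eef_pos: [0.5599, 0.1164, 0.2198]
ee_rot: [0.99, 0.144, -0.0, -0.0]
ft_force: [0.9, -0.2, -0.0]
gripper_width: 0.217
gripper_force: 59.2
```

Request:
jog_arm([
  [[-1,0,0,0.3,0,0,0],[-1,0,0,0.3,0,0,0],[-1,0,0,0,0,0,0]],
])

```text
time: 6.4
eef_pos: [0.5597, 0.1164, 0.2136]
ee_rot: [0.99, 0.144, -0.001, -0.0]
ft_force: [-0.1, 0.6, -0.7]
gripper_width: 0.216
gripper_force: 59.2
```

Request:
jog_arm([
  [[-1,0,0,0.4,0,0,0],[-1,0,0,0.4,0,0,0],[-1,0,0,0,0,0,0]],
])

```text
time: 6.7
eef_pos: [0.5596, 0.1164, 0.2054]
ee_rot: [0.99, 0.144, -0.001, -0.0]
ft_force: [-1.0, -0.6, 0.3]
gripper_width: 0.213
gripper_force: 59.2
```

Request:
jog_arm([
  [[-1,0,0,0.4,0,0,0],[-1,0,0,0.4,0,0,0],[-1,0,0,0,0,0,0],[-1,0,0,0,0,0,0]],
])

```text
time: 7.1
eef_pos: [0.56, 0.1164, 0.1981]
ee_rot: [0.99, 0.144, -0.0, -0.0]
ft_force: [0.1, -0.5, 0.8]
gripper_width: 0.216
gripper_force: 59.2
```

Request:
jog_arm([
  [[-1,0,0,0.3,0,0,0],[-1,0,0,0.3,0,0,0],[-1,0,0,0,0,0,0],[-1,0,0,0,0,0,0]],
])

```text
time: 7.5
eef_pos: [0.5601, 0.1164, 0.1922]
ee_rot: [0.99, 0.144, -0.0, -0.0]
ft_force: [0.6, 0.0, -1.5]
gripper_width: 0.213
gripper_force: 59.2
```

Run:
```python
from h import *
F=[];P=[]
for i in range(12):
    im=read_camera("scene");s=sense();F.append(s["ft_force"]);P.append(s["eef_pos"])
print(np.mean(F,0),np.std(F,0),np.mean(P,0),np.std(P,0),s["gripper_width"],s["ee_rot"])
```

```text
[-0.13153928  0.11322529 -0.87225594] [0.38855266 0.34254475 0.50439105] [0.56011607 0.116399   0.19234642] [2.20255057e-05 7.93988972e-06 4.23027417e-05] 0.215331711943561 [ 9.89517630e-01  1.44412112e-01 -3.67272082e-05  1.46958185e-06]
```

Request:
jog_arm([
  [[-1,0,0,0.2,0,0,0],[-1,0,0,0.2,0,0,0],[-1,0,0,0.1,0,0,0],[-1,0,0,0,0,0,0],[-1,0,0,0,0,0,0]],
])

```text
time: 8.6
eef_pos: [0.5603, 0.1164, 0.1876]
ee_rot: [0.99, 0.144, 0.0, 0.0]
ft_force: [-0.2, -0.1, 2.0]
gripper_width: 0.218
gripper_force: 59.4
```

```bash
cat > f.py <<'E'
from h import *
F=[];P=[]
for i in range(12):
    im=read_camera("scene");s=sense();F.append(s["ft_force"]);P.append(s["eef_pos"])
print(np.mean(F,0),np.std(F,0),np.mean(P,0),s["gripper_width"],s["ee_rot"])
cv2.imwrite("pics/last.png",cv2.resize((np.clip(im[165:240,310:385]/130.,0,1)**.6*255).astype(np.uint8),(600,600),interpolation=cv2.INTER_CUBIC))
E
python3 f.py
```

```text
[0.20460397 0.05011966 2.38080288] [0.71019424 0.45592715 0.59701779] [0.56022888 0.11638314 0.18744835] 0.2162107574704902 [9.89518236e-01 1.44407908e-01 1.17386043e-04 4.89107049e-05]
```

The force rose by about 3.2 N, so the button is roughly 5 mm down. One last look before handing in.

View pics/last.png

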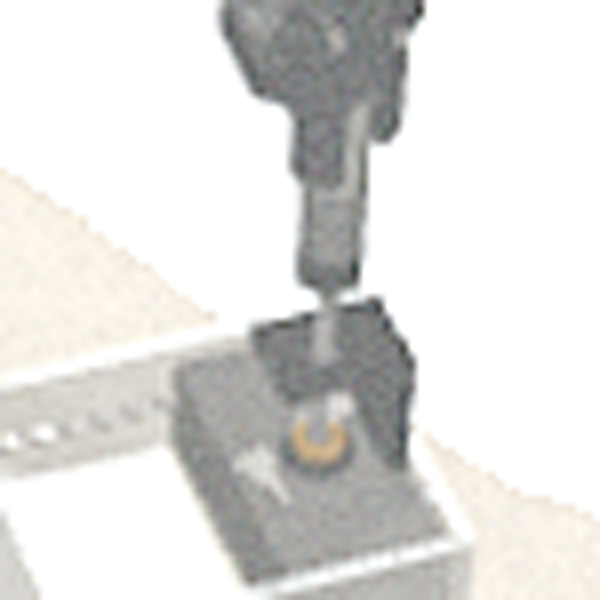

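The shaft enters the eye at crop (323,355) and its tip stands centred on the depressed button at crop (318,435). I'm handing it in.

```bash
python3 -c "
from cell import *
print(finish_job())"
```

```text
the job is handed in; nothing more can be done
None
```

I handed the job in with the pen still gripped by its handle, standing through the guide eye on the sprung contact; the wrist force rose about 3 N, which puts the button roughly 5 mm down (no verdict was returned).

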